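# Load a decaf pod: free, fill and relatch the brewer's push-push hatch

## Robot

A 6-joint arm with a two-finger parallel gripper is mounted at the origin on a cart in front of the work surface, level with it; the furniture and walls round the work are solid. World frame = base frame: x ahead of the robot, y to its left, z up, the work surface at z = 0. Lengths are in m, angles in degrees, forces in N, time in s.
With the tool pointing down it reaches from about 0.375 to 0.9 m from the base axis. Payload 3.1 kg.
Tool frame: the origin (TCP) lies between the finger pads; the fingertips stand 11 mm ahead of it and the grasp point (between the pads) lies 8 mm behind it; z points along the fingers, y is the line along which they close (so a half turn about z gives the same grasp; the last joint's range is limited). The gripper opens to 87 mm and grips with 3 to 60 N. Pads are 19 mm wide; open, the fingers measure 117 mm over their backs; the gripper's body (75 mm by 190 mm) begins 51 mm behind the grasp point.
Start: joints at [61.564, 30.224, 82.088, -0, 67.689, -10.227], TCP at [0.195, 0.594, 0.199] pointing down, gripper open.
Joint ranges: [-176.69, 176.69], [-43.24, 126.21], [12.49, 139.97], [-82, 262], [0, 151.66], [-163.58, 163.58]. Speed limits (degrees/s): [159.86, 159.86, 180, 180, 180, 180].

## Interface

Orientations are given as a 3x3 rotation matrix whose columns are the frame's x, y, z axes.
In Python, from rig import bot, viewer, workorder, nets gives the robot as it stands. The module is installed in compiled form; this text tells all that it offers.
- The arm moves only by the tool move_arm, never from a script. Its argument "increments" is a list of rows, each a list of 7 numbers: the shift along the tool's x, y, z normalised to -1 to 1, where 1 is 0.3 m, then the turn, a rotation vector about the tool's x, y, z normalised to -1 to 1, where 1 is pi rad, then the opening, from 0 (shut) to 1 (fully open). In form: [[tx, ty, tz, wx, wy, wz, grip], ...]. A call has 1 to 10 rows; each row is the pose to reach, as a shift and turn from the pose commanded when the call began, along the tool's axes at that moment, turning the shorter way round; what a row does not reach only later rows make up. A row lasts 1/12 s, in which the tool goes at most 41.7 mm and 7.16 degrees, less where a joint would pass 70% of its speed; a pose out of reach is approached as far as the arm can. A call with a number of a shift or a turn outside -1 to 1 is refused whole. A call with a gripper value outside its range is refused whole. The fingers move at their own pace and stop on an object; the grip force is fixed at half the most. Time passes only in rows, so rows that repeat a pose let the fingers close. It gives the time, the measured TCP pose, the force, the opening and the grip force at its end, in the units of the state.
- bot.read_state(): the state, without advancing time (a new reading comes with each control period).
- viewer.capture(name): name is "scene" or "top"; returns a dict with "image" (480x640x3 uint8, blue, green, red), "K" (3x3 intrinsics, pixels), "eye" and "orientation" of the camera in the world. Camera axes: x right, y up, looking along -z (the intrinsics and any distortion apply to the point x, -y, -z); pixel columns grow to the right and rows downward; lengths in m; the calibration is good to about 2 mm. A picture is of the moment at which its call begins. There is no depth.
- workorder.hand_in(): hands the job in; it is judged then, once.
Trained networks look in the newest picture that a camera, given by its name, has taken for a name from the list of things; names that differ only in an ending like _2 or _b are one class to them, and where a whole thing is asked for, a point or a joint stands for the part that bears it (a point fixed in the world has none). Each returns a list of dicts, best first, with "conf" (0 to 1); they miss things now and then, are a little off and sometimes report something else, mostly with a low value. They report only what shows in the picture. A call takes as long as a camera call.
- nets.find_in(camera, thing): "location" ([column, row] in pixels, amid what is visible of it).
The state is a dict: "time_s": time; "joint_positions": joint angles; "qvel": joint speeds; "tau": joint torques, N m; "position": TCP position; "tcp_rot": TCP orientation; "force": force on the tool from outside, world axes, zero at the start; "moment": the same for the moment, N m; "opening": opening from 0.0 (shut) to 1.0 (fully open); "grasp_force": force on a finger pad.
Only numpy, scipy, OpenCV 4.12 (cv2) and the standard library are available. Lean on these libraries where they do the work, as an engineer would, in place of code of your own. Each camera call takes 0.05 s, during which the arm holds its last target. There are 200 camera calls.

## Task

Load the small mint-green pod brewer for a decaf order: press its latched hatch down once so that the latch lets go and the hatch springs open by itself, stand the green-topped pod in the pod holder with its foil up and let go of it, then swing the hatch shut and press it down again until the latch catches and holds it by itself. Press gently and find the depth by feel, stopping as soon as the latch bottoms; leave the other two pods and the cup where they are.

Things in the scene. Friction and masses are not known exactly. Their poses are not given: they have to be found in the camera images.
- hatch (a joint): angle of the mint-green hatch, a hood 118 wide, 146 long, 44 high, on the brewer. 0 = latched, grows as it opens to 1.65 rad; pressing makes it negative. Once unlatched a damped spring lifts it fully open in about 2 s; it always pushes it open, with about 3 N at the pad. Past the click it meets a hard stop 7 to 17 mm (unknown, differs each time) below the pad's latched height; 8 N there is plenty.
- hatch_press (a point): ribbed press pad on the hatch, centre line, 20 mm behind its front edge; the point lies on the outer top surface, 118 mm ahead of the hinge and 44 mm above it when latched (194 mm above the worktop), and moves with the hatch. The latch clicks over 6 to 16 mm down, about 1 mm before its hard stop. On release after one press it opens, after the next it stays latched.
- hatch_hinge (a point): middle of the hinge line at the back of the brewer's head, 150 mm above the worktop, level with the holder's deck; the hinge runs along its y axis (level), its x axis points to the brewer's back, away from the pad. At 1.65 rad the hatch stands upright, 138 mm tall, open side to the holder, its outer face 44 mm behind the hinge, free space behind that. Shut it by pushing that face.
- holder (a point): centre of the round pod holder's mouth, on the flat black deck under the hatch, 150 mm above the worktop and 78 mm in front of the hinge; hole 43 mm across, 32 mm deep, ringed by a thin steel wire. x and y axes as for the hinge. A pod stands home in it with its shoulder on the deck, its top 20 mm above the deck. Nothing stands beside the deck while the hatch is open.
- green_pod_mid (a point): centre, half-way up (22 mm), of the green-topped pod, a white cup standing upright on the worktop, z axis up. 44 mm tall: foot 38 mm across widening to 41 at 24 mm, there a shoulder to a 46 mm collar 16 mm high, and a rim 49 mm across and 3.6 mm thick on top. 20 to 42 g. Home in the holder this point is 2 mm below the deck.
- brown_pod_mid (a point): centre of a pod of the same size with a brown top, to be left standing
- red_pod_mid (a point): centre of a pod of the same size with a red top, to be left standing
- cup_mid (a point): centre (26 mm up) of the white espresso cup, 60 mm across, 52 mm high, standing on the brewer's drip tray under the spout; to be left there

How it is judged:
By the outcome, as a careful person would: the job done as asked, in the order asked, and still so for the second after the job is handed in, with the robot touching nothing.
It also fails if it takes over 72 s, if anything falls off the work surface, if the arm or the gripper's body presses on something with over 40 N, if the wrist force passes 120 N, or if a joint passes its speed limit or range.

## Working session

There is one attempt and no reset: what is moved stays moved. The work goes in short steps, Python scripts to look and compute and a tool call to move; the robot and the scene stay as the last step left them, time stands still between calls to the robot, and variables do not carry over. Pictures are saved under pics/ and viewed, at most 10 in all, crops included, and the job is handed in when it is done.

Besides the shell and the picture viewer there is one more tool, called after "Call:" as name(argument=value, ...), one argument or row to a line, values as JSON. move_arm: Moves the arm, as the interface text tells. Its arguments: {"type":"object","properties":{"increments":{"type":"array"}},"required":["increments"]}

```bash
mkdir -p pics; cat > h.py <<'E'
import numpy as np, cv2
from rig import bot, viewer, workorder, nets
np.set_printoptions(precision=4,suppress=True)
def ray(c,px):
    d=np.linalg.inv(c["K"])@np.array([px[0],px[1],1.]); d=np.array([d[0],-d[1],-d[2]])
    return np.array(c["eye"]),np.array(c["orientation"])@d
def at(c,px,z):
    e,d=ray(c,px); return e+d*(z-e[2])/d[2]
def proj(c,p):
    q=np.array(c["orientation"]).T@(np.array(p)-c["eye"]); u=c["K"]@np.array([q[0],-q[1],-q[2]]); return u[:2]/u[2]
E
python3 - <<'E'
from h import *
Z=dict(hatch_press=.194,hatch=.17,hatch_hinge=.15,holder=.15,green_pod_mid=.03,brown_pod_mid=.03,red_pod_mid=.03,cup_mid=.03)
for n in ["scene","top"]:
    c=viewer.capture(n); cv2.imwrite(f"pics/{n}0.png",c["image"]); print(n,c["eye"],c["K"].tolist(),list(c.keys()))
    print(c["orientation"])
    for t in Z:
        for r in nets.find_in(n,t)[:2]: print(t,round(r["conf"],2),np.array(r["location"]),at(c,r["location"],Z[t]))
print(bot.read_state())
E
```

```text
scene [-0.2131 -0.6298  0.6451] [[519.4177229436588, 0.0, 320.79820196858515], [0.0, 519.4177229436588, 242.22019905966638], [0.0, 0.0, 1.0]] ['image', 'K', 'eye', 'orientation']
[[ 0.4453  0.4373 -0.7813]
 [-0.8953  0.2321 -0.3803]
 [ 0.0151  0.8688  0.4949]]
hatch_press 0.61 [256.8 230.3] [ 0.4837 -0.1606  0.194 ]
hatch_press 0.31 [347.6 352.9] [ 0.2592 -0.4407  0.194 ]
hatch 0.62 [257.  230.6] [ 0.5199 -0.1366  0.17  ]
hatch_hinge 0.74 [267.3 253.2] [ 0.4853 -0.1801  0.15  ]
hatch_hinge 0.24 [250.9 287.7] [ 0.3771 -0.2146  0.15  ]
holder 0.96 [265.2 255.1] [ 0.4777 -0.1802  0.15  ]
green_pod_mid 0.97 [364.6 305.4] [ 0.5728 -0.3459  0.03  ]
red_pod_mid 0.89 [411.7 333. ] [ 0.5345 -0.455   0.03  ]
cup_mid 0.67 [252.7 288.2] [ 0.5204 -0.1183  0.03  ]
top [ 0.3604 -0.2842  0.9965] [[561.063581908264, 0.0, 324.6321249974878], [0.0, 561.063581908264, 231.22683785308212], [0.0, 0.0, 1.0]] ['image', 'K', 'eye', 'orientation']
[[ 0.0625  0.9751 -0.2126]
 [-0.998   0.0602 -0.0176]
 [-0.0043  0.2133  0.977 ]]
hatch_press 0.6 [234.5 227.8] [ 0.532  -0.1375  0.194 ]
hatch 0.64 [231.6 230.5] [ 
[... 218 characters left out ...]
310.7] [ 0.4375 -0.3659  0.03  ]
red_pod_mid 0.62 [432.8 261.2] [ 0.529  -0.4581  0.03  ]
cup_mid 0.6 [242.5 283.8] [ 0.4691 -0.1309  0.03  ]
{'time_s': 0.9, 'joint_positions': array([ 61.5629,  30.2212,  82.0853,  -0.0011,  67.6878, -10.2253]), 'qvel': array([ 0.0359,  0.1378,  0.0023, -0.0953,  0.0074,  0.0521]), 'tau': array([  0.    , -43.9999, -17.6989,   0.0633,   0.0504,  -0.    ]), 'position': array([0.1953, 0.5937, 0.1986]), 'tcp_rot': array([[-0.9499,  0.3125,  0.0001],
       [ 0.3125,  0.9499,  0.0001],
       [-0.    ,  0.0001, -1.    ]]), 'force': array([-0.907 ,  0.191 , -0.1231]), 'moment': array([-0.0333, -0.022 ,  0.0005]), 'grasp_force': 0.0, 'opening': 0.9953871733110427}
```

View pics/scene0.png

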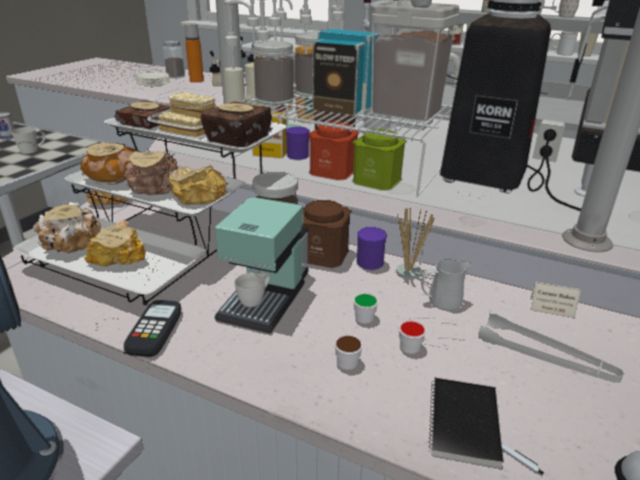

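View pics/top0.png

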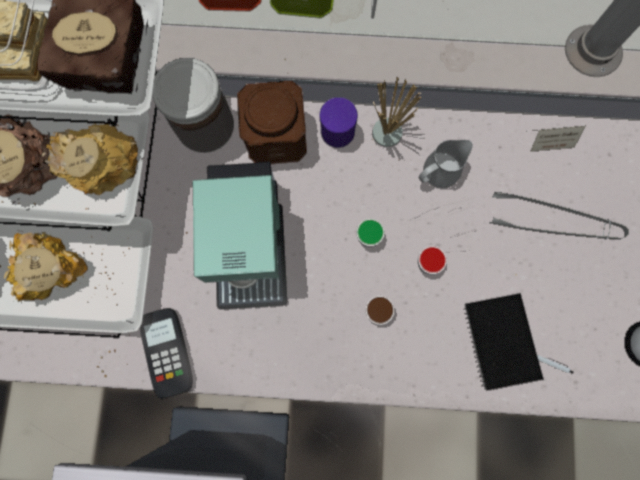

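The scene view shows the brewer (hatch about (260,230)), with green, red and brown pods at (365,303), (411,332) and (348,347). In the top view the ribbed pad is at about (234,261), the green pod at (371,233), and the brewer front faces the robot.

```bash
cat > m.py <<'E'
from h import *
for n in ["top","scene"]:
    c=viewer.capture(n); im=c["image"]; hsv=cv2.cvtColor(im,cv2.COLOR_BGR2HSV)
    for nm,lo,hi in [("green",(55,180,60),(85,255,255)),("red",(0,200,100),(4,255,255)),("brown",(5,120,20),(18,255,110))]:
        m=cv2.inRange(hsv,lo,hi); k,l,s,ce=cv2.connectedComponentsWithStats(m)
        for i in range(1,k):
            if 80<s[i,4]<900 and 300<ce[i][0]<460 and ce[i][1]>200: print(n,nm,s[i],ce[i],at(c,ce[i],.044))
    if n=="top":
        m=cv2.inRange(hsv,(70,50,110),(95,160,255)); k,l,s,_=cv2.connectedComponentsWithStats(m); i=1+np.argmax(s[1:,4])
        r=cv2.minAreaRect(np.argwhere(l==i)[:,::-1].astype(np.float32)); print(r)
        for b in cv2.boxPoints(r): print(b,at(c,b,.194))
        crop=im[160:310,180:400]; 
        cv2.imwrite("pics/crop1.png",cv2.resize(crop,None,fx=3.6,fy=3.6,interpolation=cv2.INTER_CUBIC)[:600,:800])
        print(hsv[230,235],hsv[275,235])
E
python3 m.py
```

```text
top green [359 221  23  22 387] [370.2041 231.5762] [ 0.5719 -0.3461  0.044 ]
top red [421 249  23  22 391] [432.3274 259.3197] [ 0.5298 -0.4547  0.044 ]
top brown [369 298  23  24 432] [379.8102 309.3565] [ 0.4389 -0.3683  0.044 ]
((232.83258056640625, 225.76123046875), (97.52914428710938, 79.8155517578125), 87.43623352050781)
[190.7834 178.8306] [ 0.6028 -0.0649  0.194 ]
[270.5191 175.2603] [ 0.6156 -0.1835  0.194 ]
[274.8817 272.6919] [ 0.4695 -0.202   0.194 ]
[195.1461 276.2621] [ 0.4573 -0.0878  0.194 ]
[ 81  56 191] [79 56 77]
scene green [356 295  20  11 167] [365.3473 299.9341] [ 0.5721 -0.3469  0.044 ]
scene red [402 323  21  12 203] [412.1084 328.4778] [ 0.5301 -0.4557  0.044 ]
scene brown [338 337  22  14 248] [348.3629 343.5565] [ 0.4388 -0.3693  0.044 ]
```

View pics/crop1.png

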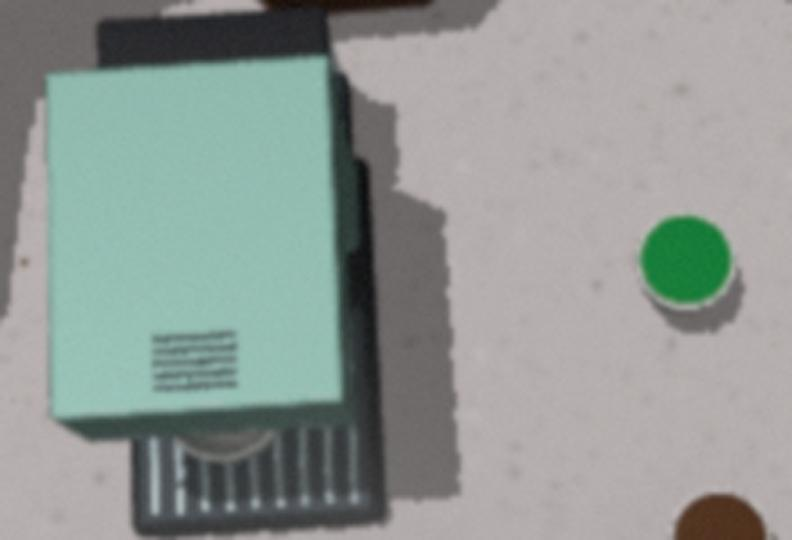

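The crop shows the hatch's top face with corners at about (47,75), (327,57), (342,402) and (52,416), and the ribs centred at (195,361).

```bash
python3 - <<'E'
from h import *
c=viewer.capture("top")
P=np.array([at(c,(np.array(p)+.5)/3.6-.5+[180,160],.194) for p in [(47,75),(327,57),(342,402),(52,416),(195,361)]])
print(P[:,:2]); print(np.linalg.norm(P[0]-P[1]),np.linalg.norm(P[1]-P[2]),np.linalg.norm(P[2]-P[3]),np.linalg.norm(P[3]-P[0]))
# hinge frame: x back, y: z up -> y left
M=np.array([[8,59],[8,-59],[-138,-59],[-138,59],[-118,0]])/1000
mc=M.mean(0);pc=P[:,:2].mean(0);U,S,V=np.linalg.svd((M-mc).T@(P[:,:2]-pc));R=(U@V).T
t=pc-R@mc; print("yaw",np.degrees(np.arctan2(R[1,0],R[0,0])),"hinge",t,"holder",t+R@[-.078,0],"pad",t+R@[-.118,0]); print(P[:,:2]-(M@R.T+t))
E
```

```text
[[ 0.6004 -0.068 ]
 [ 0.6153 -0.1835]
 [ 0.4715 -0.2015]
 [ 0.4587 -0.0861]
 [ 0.4844 -0.1411]]
0.11642884227226458 0.14488500200129745 0.11614094065855013 0.14281685777363265
yaw 7.05231391750954 hinge [ 0.6011 -0.1267] holder [ 0.5237 -0.1363] pad [ 0.484  -0.1412]
[[-0.0014 -0.0008]
 [-0.001   0.0008]
 [ 0.0001  0.0007]
 [ 0.0018 -0.0009]
 [ 0.0005  0.0002]]
```

Call:
move_arm(
  increments=[
    [0,0,-0.4,0,0,-0.07,0],
    [0,0,-0.4,0,0,-0.07,0],
    [0,0,-0.4,0,0,-0.07,0],
    [-0.5,-0.6,-0.4,0,0,-0.14,0],
    [-0.5,-0.6,-0.4,0,0,-0.14,0],
    [-0.5,-0.6,-0.4,0,0,-0.14,0],
    [-0.5,-0.6,-0.4,0,0,-0.14,0],
    [-0.5,-0.6,-0.4,0,0,-0.14,0],
    [-0.5,-0.6,-0.4,0,0,-0.14,0],
    [-0.5,-0.6,-0.4,0,0,-0.14,0],
  ],
)

```text
time_s: 1.88
position: [0.2824, 0.3717, 0.3188]
tcp_rot: [[-0.993, -0.117, 0.001], [-0.117, 0.993, -0.002], [-0.0, -0.002, -1.0]]
force: [0.2, 0.2, -0.5]
opening: 0.324
grasp_force: 0.0
```

```bash
cat >> h.py <<'E'
YAW=np.radians(7.05); XB=np.array([np.cos(YAW),np.sin(YAW),0]); YB=np.array([-np.sin(YAW),np.cos(YAW),0])
HINGE=np.array([.6011,-.1267,.15])
def go(p):  # increments from the measured pose to world p, also yaw error
    s=bot.read_state(); R=s["tcp_rot"]; d=R.T@(np.array(p)-s["position"])
    yaw=np.degrees(np.arctan2(R[1,1],R[0,1])); w=-(97.05-yaw)/180
    print("t",s["time_s"],"pos",s["position"],"F",s["force"],"open",round(s["opening"],3),"yaw",yaw,"inc",d/.3,"wz",round(w,4))
E
python3 -c "
from h import *
go([.484,-.141,.30])"
```

```text
t 1.8833 pos [0.2824 0.3717 0.3188] F [ 0.2248  0.1959 -0.5234] open 0.324 yaw 96.72718474858551 inc [-0.467  -1.7759  0.067 ] wz -0.0018
```

Call:
move_arm(
  increments=[
    [-0.23,-0.89,0,0,0,0,0],
    [-0.23,-0.89,0,0,0,0,0],
    [-0.23,-0.89,0,0,0,0,0],
    [-0.23,-0.89,0,0,0,0,0],
    [-0.23,-0.89,0,0,0,0,0],
    [-0.23,-0.89,0,0,0,0,0],
    [-0.23,-0.89,0,0,0,0,0],
  ],
)

```text
time_s: 2.47
position: [0.384, 0.1167, 0.319]
tcp_rot: [[-0.993, -0.12, 0.002], [-0.12, 0.993, -0.001], [-0.002, -0.001, -1.0]]
force: [0.2, -0.0, -0.3]
opening: 0.004
grasp_force: 0.0
```

Call:
move_arm(
  increments=[
    [-0.23,-0.88,0.06,0,0,-0.002,0],
    [-0.23,-0.88,0.06,0,0,-0.002,0],
    [-0.23,-0.88,0.06,0,0,-0.002,0],
    [-0.23,-0.88,0.06,0,0,-0.002,0],
    [-0.23,-0.88,0.06,0,0,-0.002,0],
    [-0.23,-0.88,0.06,0,0,-0.002,0],
    [-0.23,-0.88,0.06,0,0,-0.002,0],
    [-0.23,-0.88,0.06,0,0,-0.002,0],
    [-0.23,-0.88,0.06,0,0,-0.002,0],
  ],
)

```text
time_s: 3.22
position: [0.4837, -0.1351, 0.3]
tcp_rot: [[-0.992, -0.126, -0.001], [-0.126, 0.992, 0.001], [0.0, 0.001, -1.0]]
force: [0.1, 0.2, -0.5]
opening: 0.008
grasp_force: 0.0
```

```bash
python3 -c "
from h import *
go([.484,-.141,.215])"
```

```text
t 3.2167 pos [ 0.4837 -0.1351  0.3   ] F [ 0.0832  0.1612 -0.5105] open 0.008 yaw 97.22817441762834 inc [ 0.0013 -0.0201  0.2834] wz 0.001
```

Call:
move_arm(
  increments=[
    [0,0,0.14,0,0,0,0],
    [0,0,0.28,0,0,0,0],
    [0,0,0.28,0,0,0,0],
    [0,0,0.28,0,0,0,0],
    [0,0,0.28,0,0,0,0],
  ],
)

```text
time_s: 3.63
position: [0.4842, -0.1339, 0.2183]
tcp_rot: [[-0.992, -0.129, 0.002], [-0.129, 0.992, -0.001], [-0.002, -0.001, -1.0]]
force: [0.6, -0.8, 1.5]
opening: 0.006
grasp_force: 0.0
```

```bash
python3 -c "
from h import *
go([.484,-.141,.205])"
```

```text
t 3.6333 pos [ 0.4842 -0.1339  0.2183] F [ 0.6201 -0.7552  1.5261] open 0.006 yaw 97.43744257050538 inc [ 0.0037 -0.0235  0.0442] wz 0.0022
```

Call:
move_arm(
  increments=[
    [0,-0.023,0,0,0,0,0],
    [0,-0.023,0.02,0,0,0,0],
    [0,-0.023,0.03,0,0,0,0],
    [0,-0.023,0.04,0,0,0,0],
    [0,-0.023,0.045,0,0,0,0],
    [0,-0.023,0.045,0,0,0,0],
  ],
)

```text
time_s: 4.13
position: [0.4837, -0.1411, 0.2028]
tcp_rot: [[-0.992, -0.128, -0.001], [-0.128, 0.992, 0.0], [0.001, 0.001, -1.0]]
force: [-0.5, -0.2, 0.1]
opening: 0.007
grasp_force: 0.0
```

Call:
move_arm(
  increments=[
    [0,0,0.005,0,0,0,0],
    [0,0,0.01,0,0,0,0],
    [0,0,0.01,0,0,0,0],
  ],
)

```text
time_s: 4.38
position: [0.4838, -0.1412, 0.1997]
tcp_rot: [[-0.992, -0.128, -0.001], [-0.128, 0.992, 0.0], [0.001, 0.0, -1.0]]
force: [-0.4, -0.4, -0.2]
opening: 0.008
grasp_force: 0.0
```

Call:
move_arm(
  increments=[
    [0,0,0.005,0,0,0,0],
    [0,0,0.007,0,0,0,0],
    [0,0,0.007,0,0,0,0],
  ],
)

```text
time_s: 4.63
position: [0.4839, -0.1412, 0.1978]
tcp_rot: [[-0.992, -0.128, -0.0], [-0.128, 0.992, 0.0], [0.0, 0.0, -1.0]]
force: [-0.3, 0.4, 0.3]
opening: 0.007
grasp_force: 0.0
```

Call:
move_arm(
  increments=[
    [0,0,0.003,0,0,0,0],
    [0,0,0.006,0,0,0,0],
    [0,0,0.006,0,0,0,0],
  ],
)

```text
time_s: 4.88
position: [0.4839, -0.1412, 0.196]
tcp_rot: [[-0.992, -0.128, -0.0], [-0.128, 0.992, 0.0], [0.0, 0.0, -1.0]]
force: [-0.1, 0.9, -0.2]
opening: 0.004
grasp_force: 0.0
```

```bash
python3 - <<'E'
from h import *
c=viewer.capture("scene"); cv2.imwrite("pics/s1.png",cv2.resize(c["image"][120:320,180:380],None,fx=3,fy=3,interpolation=cv2.INTER_CUBIC)); s=bot.read_state(); print(s["force"],s["position"])
E
```

```text
[-0.0514  0.2285  0.1912] [ 0.4839 -0.1412  0.1961]
```

View pics/s1.png

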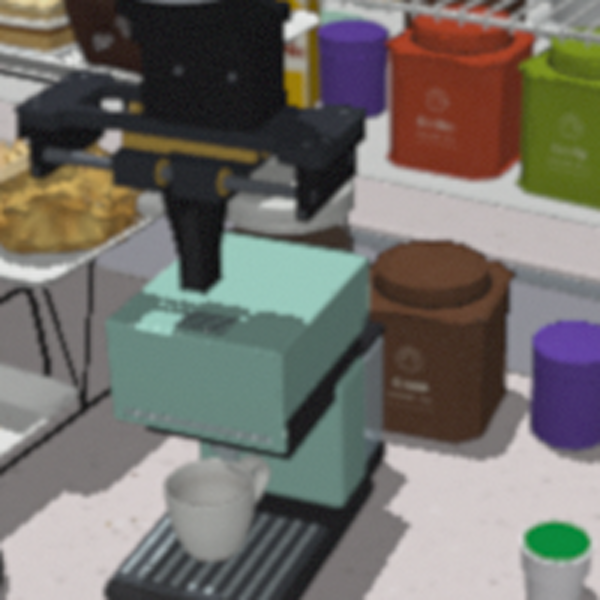

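The tip at crop (200,288), full-frame (246.7,216), shows above or behind the ribbed pad at (207,318), full-frame (249,226). I'll compare that with projections.

```bash
python3 - <<'E'
from h import *
c=viewer.capture("scene"); p=bot.read_state()["position"]
print("pad at",at(c,(249,226),.194))
for dz in(.011,0,-.01,-.02,-.03): print(dz,proj(c,p-[0,0,dz]))
print(proj(c,[.484,-.1412,.194]), proj(c,HINGE-XB*.138+YB*.059+[0,0,.044]),proj(c,HINGE-XB*.138-YB*.059+[0,0,.044]))
t=viewer.capture("top"); im=t["image"]; cv2.imwrite("pics/t1.png",cv2.resize(im[150:310,160:320],None,fx=3.5,fy=3.5,interpolation=cv2.INTER_CUBIC))
print("top tip",[proj(t,p-[0,0,dz]) for dz in(.011,-.05)],proj(t,[.484,-.1412,.194]))
E
```

```text
pad at [ 0.4911 -0.1389  0.194 ]
0.011 [248.2265 232.1441]
0 [247.9021 226.8755]
-0.01 [247.6039 222.0333]
-0.02 [247.3027 217.1402]
-0.03 [246.9982 212.1955]
[247.9466 227.8726] [214.0329 227.2347] [272.9672 238.4578]
top tip [array([234.9013, 261.2506]), array([227.6871, 254.0167])] [233.8702 260.2265]
```

View pics/t1.png

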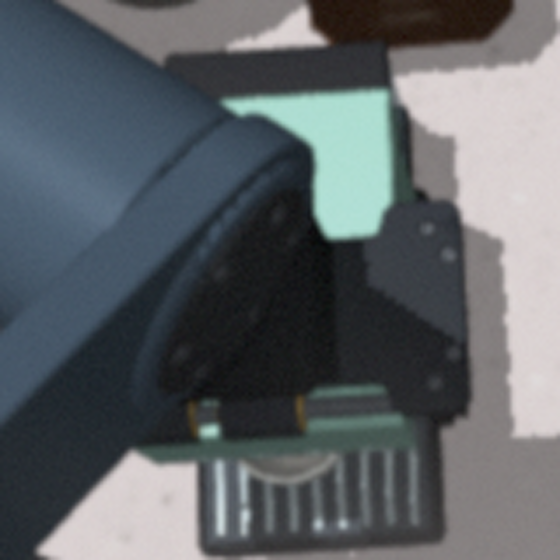

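The top view shows only the gripper over the hatch. In the scene view the hatch is still at its latched height with the closed tip clear above it. I'll keep descending by feel.

Call:
move_arm(
  increments=[
    [0,0,0.005,0,0,0,0],
    [0,0,0.01,0,0,0,0],
    [0,0,0.015,0,0,0,0],
    [0,0,0.015,0,0,0,0],
  ],
)

```text
time_s: 5.37
position: [0.4837, -0.1411, 0.1913]
tcp_rot: [[-0.992, -0.128, -0.001], [-0.128, 0.992, 0.0], [0.001, 0.0, -1.0]]
force: [-0.4, -0.0, 0.8]
opening: 0.006
grasp_force: 0.0
```

Call:
move_arm(
  increments=[
    [0,0,0.005,0,0,0,0],
    [0,0,0.01,0,0,0,0],
    [0,0,0.01,0,0,0,0],
  ],
)

```text
time_s: 5.62
position: [0.4838, -0.1412, 0.1883]
tcp_rot: [[-0.992, -0.128, -0.001], [-0.128, 0.992, 0.0], [0.001, 0.0, -1.0]]
force: [0.5, -0.4, 0.8]
opening: 0.001
grasp_force: 0.0
```

Call:
move_arm(
  increments=[
    [0,0,0.005,0,0,0,0],
    [0,0,0.01,0,0,0,0],
    [0,0,0.01,0,0,0,0],
  ],
)

```text
time_s: 5.87
position: [0.4838, -0.1411, 0.1853]
tcp_rot: [[-0.992, -0.128, -0.001], [-0.128, 0.992, 0.0], [0.0, 0.0, -1.0]]
force: [-0.5, -0.4, -0.7]
opening: 0.002
grasp_force: 0.0
```

Call:
move_arm(
  increments=[
    [0,0,0.005,0,0,0,0],
    [0,0,0.01,0,0,0,0],
    [0,0,0.01,0,0,0,0],
  ],
)

```text
time_s: 6.12
position: [0.4838, -0.1411, 0.1823]
tcp_rot: [[-0.992, -0.128, -0.001], [-0.128, 0.992, 0.0], [0.001, 0.0, -1.0]]
force: [-0.8, 0.1, 0.7]
opening: 0.007
grasp_force: 0.0
```

Call:
move_arm(
  increments=[
    [0,0,0.005,0,0,0,0],
    [0,0,0.01,0,0,0,0],
    [0,0,0.01,0,0,0,0],
  ],
)

```text
time_s: 6.37
position: [0.4838, -0.1412, 0.1793]
tcp_rot: [[-0.992, -0.128, -0.0], [-0.128, 0.992, 0.0], [0.0, 0.0, -1.0]]
force: [0.2, 0.4, 0.0]
opening: 0.006
grasp_force: 0.0
```

```bash
python3 - <<'E'
from h import *
c=viewer.capture("scene"); cv2.imwrite("pics/s2.png",cv2.resize(c["image"][190:270,200:300],None,fx=6,fy=6,interpolation=cv2.INTER_CUBIC)); s=bot.read_state(); print(s["force"],s["position"])
E
```

```text
[-0.0323  0.2218  0.4558] [ 0.4838 -0.1412  0.1795]
```

View pics/s2.png

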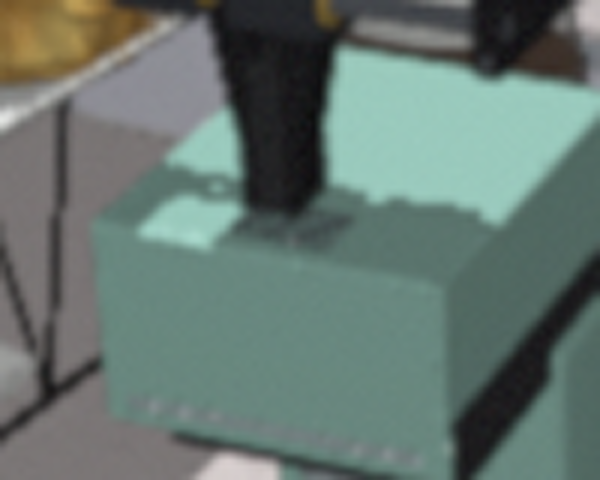

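The tip at crop (285,212), full-frame (247.5,225), is now just above the ribs, so contact is a few mm away.

Call:
move_arm(
  increments=[
    [0,0,0.003,0,0,0,0],
    [0,0,0.006,0,0,0,0],
    [0,0,0.006,0,0,0,0],
  ],
)

```text
time_s: 6.67
position: [0.4839, -0.1412, 0.1777]
tcp_rot: [[-0.992, -0.128, -0.0], [-0.128, 0.992, 0.0], [0.0, 0.0, -1.0]]
force: [-0.4, -0.1, -0.3]
opening: 0.008
grasp_force: 0.0
```

Call:
move_arm(
  increments=[
    [0,0,0.003,0,0,0,0],
    [0,0,0.006,0,0,0,0],
    [0,0,0.006,0,0,0,0],
  ],
)

```text
time_s: 6.92
position: [0.4839, -0.1412, 0.1759]
tcp_rot: [[-0.992, -0.128, -0.0], [-0.128, 0.992, 0.0], [0.0, 0.0, -1.0]]
force: [0.3, 1.2, 0.1]
opening: 0.005
grasp_force: 0.0
```

Call:
move_arm(
  increments=[
    [0,0,0.003,0,0,0,0],
    [0,0,0.006,0,0,0,0],
    [0,0,0.006,0,0,0,0],
  ],
)

```text
time_s: 7.17
position: [0.4839, -0.1412, 0.1741]
tcp_rot: [[-0.992, -0.128, -0.0], [-0.128, 0.992, 0.0], [0.0, 0.0, -1.0]]
force: [0.3, -0.5, 0.0]
opening: 0.003
grasp_force: 0.0
```

Call:
move_arm(
  increments=[
    [0,0,0.003,0,0,0,0],
    [0,0,0.006,0,0,0,0],
    [0,0,0.006,0,0,0,0],
  ],
)

```text
time_s: 7.42
position: [0.4839, -0.1412, 0.1723]
tcp_rot: [[-0.992, -0.128, -0.0], [-0.128, 0.992, 0.0], [0.0, 0.0, -1.0]]
force: [-0.2, 0.0, -0.5]
opening: 0.006
grasp_force: 0.0
```

Call:
move_arm(
  increments=[
    [0,0,0.003,0,0,0,0],
    [0,0,0.006,0,0,0,0],
    [0,0,0.006,0,0,0,0],
  ],
)

```text
time_s: 7.67
position: [0.4838, -0.1413, 0.1707]
tcp_rot: [[-0.992, -0.128, -0.0], [-0.128, 0.992, -0.0], [0.001, -0.0, -1.0]]
force: [-1.2, -0.5, 2.7]
opening: 0.006
grasp_force: 1.3
```

Call:
move_arm(
  increments=[
    [0,0,0.003,0,0,0,0],
    [0,0,0.006,0,0,0,0],
    [0,0,0.006,0,0,0,0],
  ],
)

```text
time_s: 7.92
position: [0.4836, -0.1413, 0.1688]
tcp_rot: [[-0.992, -0.128, -0.001], [-0.128, 0.992, -0.0], [0.001, 0.0, -1.0]]
force: [-2.8, -0.3, 3.4]
opening: 0.003
grasp_force: 1.7
```

Call:
move_arm(
  increments=[
    [0,0,0.003,0,0,0,0],
    [0,0,0.007,0,0,0,0],
    [0,0,0.007,0,0,0,0],
  ],
)

```text
time_s: 8.17
position: [0.4838, -0.1413, 0.1666]
tcp_rot: [[-0.992, -0.128, -0.0], [-0.128, 0.992, -0.0], [0.0, 0.0, -1.0]]
force: [-2.5, -0.8, 3.7]
opening: 0.002
grasp_force: 1.8
```

Call:
move_arm(
  increments=[
    [0,0,0.003,0,0,0,0],
    [0,0,0.004,0,0,0,0],
  ],
)

```text
time_s: 8.33
position: [0.4839, -0.1413, 0.1654]
tcp_rot: [[-0.992, -0.128, -0.0], [-0.128, 0.992, 0.0], [0.0, 0.0, -1.0]]
force: [-2.5, -0.7, 3.3]
opening: 0.008
grasp_force: 1.9
```

Call:
move_arm(
  increments=[
    [0,0,0.003,0,0,0,0],
    [0,0,0.004,0,0,0,0],
  ],
)

```text
time_s: 8.5
position: [0.4839, -0.1413, 0.1642]
tcp_rot: [[-0.992, -0.128, -0.0], [-0.128, 0.992, 0.0], [0.0, 0.0, -1.0]]
force: [-2.7, -1.5, 3.6]
opening: 0.006
grasp_force: 1.9
```

Call:
move_arm(
  increments=[
    [0,0,0.003,0,0,0,0],
    [0,0,0.004,0,0,0,0],
  ],
)

```text
time_s: 8.67
position: [0.4839, -0.1413, 0.163]
tcp_rot: [[-0.992, -0.128, -0.0], [-0.128, 0.992, 0.0], [0.0, 0.0, -1.0]]
force: [-2.9, -0.6, 3.8]
opening: 0.006
grasp_force: 2.1
```

Call:
move_arm(
  increments=[
    [0,0,0.003,0,0,0,0],
    [0,0,0.004,0,0,0,0],
  ],
)

```text
time_s: 8.83
position: [0.4838, -0.1413, 0.1618]
tcp_rot: [[-0.992, -0.128, -0.0], [-0.128, 0.992, 0.0], [0.0, 0.0, -1.0]]
force: [-3.1, -0.5, 4.7]
opening: 0.004
grasp_force: 2.1
```

Call:
move_arm(
  increments=[
    [0,0,0.003,0,0,0,0],
    [0,0,0.004,0,0,0,0],
  ],
)

```text
time_s: 9.0
position: [0.4839, -0.1413, 0.1609]
tcp_rot: [[-0.992, -0.128, -0.0], [-0.128, 0.992, -0.0], [0.0, 0.0, -1.0]]
force: [-3.5, -0.1, 7.2]
opening: 0.001
grasp_force: 3.9
```

Call:
move_arm(
  increments=[
    [0,0,0.001,0,0,0,0],
    [0,0,0.002,0,0,0,0],
  ],
)

```text
time_s: 9.17
position: [0.4838, -0.1413, 0.1606]
tcp_rot: [[-0.992, -0.128, -0.0], [-0.128, 0.992, -0.0], [0.0, -0.0, -1.0]]
force: [-4.4, 0.4, 10.3]
opening: 0.0
grasp_force: 5.0
```

Call:
move_arm(
  increments=[
    [0,0,-0.12,0,0,0,0],
    [0,0,-0.26,0,0,0,0],
    [0,0,-0.4,0,0,0,0],
    [0,0,-0.52,0,0,0,0],
    [0,0,-0.52,0,0,0,0],
    [-0.1,-0.12,-0.52,0,0,0,0],
    [-0.2,-0.25,-0.52,0,0,0,0],
    [-0.21,-0.38,-0.52,0,0,0,0],
    [-0.21,-0.5,-0.52,0,0,0,0],
    [-0.21,-0.62,-0.52,0,0,0,0.8],
  ],
)

```text
time_s: 10.0
position: [0.5722, -0.3194, 0.3149]
tcp_rot: [[-0.992, -0.129, 0.002], [-0.129, 0.992, 0.0], [-0.002, -0.0, -1.0]]
force: [0.6, 0.1, -0.3]
opening: 0.03
grasp_force: 0.0
```

Call:
move_arm(
  increments=[
    [0,-0.095,0,0,0,0,1],
    [0,-0.095,0,0,0,0,1],
    [0,-0.095,0,0,0,0,1],
    [0,-0.095,0,0,0,0,1],
    [0,-0.095,0,0,0,0,1],
    [0,-0.095,0,0,0,0,1],
  ],
)

```text
time_s: 10.5
position: [0.5742, -0.3443, 0.3164]
tcp_rot: [[-0.992, -0.13, 0.0], [-0.13, 0.992, 0.0], [-0.0, 0.0, -1.0]]
force: [-0.0, 0.3, 0.6]
opening: 0.449
grasp_force: 0.0
```

```bash
python3 - <<'E'
from h import *
go([.572,-.3465,.15])
c=viewer.capture("scene"); cv2.imwrite("pics/s3.png",c["image"][100:420,180:500][:, :].repeat(1,0)); s=bot.read_state()
t=viewer.capture("top"); cv2.imwrite("pics/t3.png",t["image"])
both=np.hstack([c["image"][100:420,180:480],t["image"][60:380,160:460]]); cv2.imwrite("pics/b3.png",cv2.resize(both,None,fx=1.33,fy=1.33))
E
```

```text
t 10.5 pos [ 0.5742 -0.3443  0.3164] F [-0.0003  0.2905  0.5505] open 0.449 yaw 97.44925860915748 inc [ 0.0086 -0.0064  0.5546] wz 0.0022
```

View pics/b3.png

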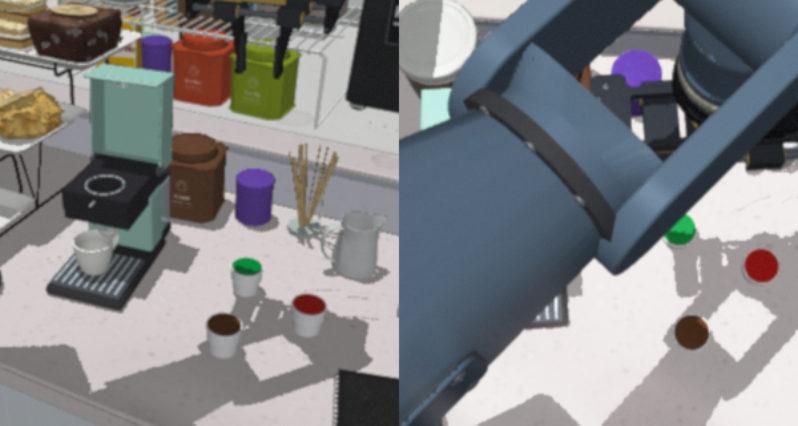

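The left half of the view shows the hatch fully open, the holder ring at crop (104,184), full-frame (258,238), and the fingertips at about (240,70) and (280,75). The pods are untouched.

```bash
python3 - <<'E'
from h import *
c=viewer.capture("scene"); s=bot.read_state(); p=s["position"]; print(p,s["opening"])
print("ring",at(c,(258.2,238.3),.15), nets.find_in("scene","holder")[:1], [at(c,r["location"],.15) for r in nets.find_in("scene","holder")[:1]])
im=c["image"]; hsv=cv2.cvtColor(im,cv2.COLOR_BGR2HSV)
m=(hsv[...,2]>150)&(hsv[...,1]<60); m=m[225:252,232:285].astype(np.uint8); k,l,st,ce=cv2.connectedComponentsWithStats(m)
for i in range(1,k):
    if st[i,4]>15: 
        (x,y),_,_=cv2.minAreaRect(np.argwhere(l==i)[:,::-1].astype(np.float32)); q=(x+232,y+225); print(st[i],q,at(c,q,.15))
for dz in(.011,-.011,-.022,-.03): print(dz,[proj(c,p+o-[0,0,dz]) for o in (YB*.02,-YB*.02)])
cv2.imwrite("pics/f3.png",cv2.resize(im[90:260,220:440],None,fx=3.5,fy=3.5,interpolation=cv2.INTER_CUBIC))
E
```

```text
[ 0.5742 -0.3448  0.3166] 0.5892318513547944
ring [ 0.5252 -0.1349  0.15  ] [{'location': [270.8, 239.0], 'conf': 0.94}] [array([ 0.5343, -0.1579,  0.15  ])]
0.011 [array([362.1968, 173.304 ]), array([384.8424, 176.5722])]
-0.011 [array([362.8995, 161.255 ]), array([385.8359, 164.4088])]
-0.022 [array([363.2574, 155.1188]), array([386.342 , 158.2129])]
-0.03 [array([363.5204, 150.6083]), array([386.7141, 153.6578])]
```

View pics/f3.png

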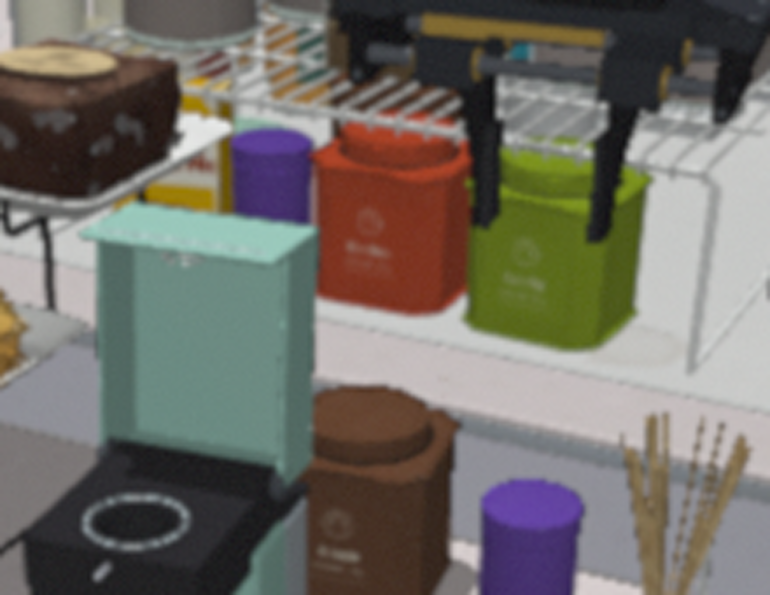

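The fingertips are at full-frame (358,155) and (391,159), which puts them about 22 mm above the reported TCP. That agrees with the contact height I felt on the hatch, so from here I use tip z = TCP z + 0.0225.

Call:
move_arm(
  increments=[
    [0.009,-0.006,0.13,0,0,0.002,1],
    [0.009,-0.006,0.26,0,0,0.002,1],
    [0.009,-0.006,0.39,0,0,0.002,1],
    [0.009,-0.006,0.52,0,0,0.002,1],
    [0.009,-0.006,0.65,0,0,0.002,1],
    [0.009,-0.006,0.75,0,0,0.002,1],
    [0.009,-0.006,0.79,0,0,0.002,1],
    [0.009,-0.006,0.79,0,0,0.002,1],
    [0.009,-0.006,0.79,0,0,0.002,1],
  ],
)

```text
time_s: 11.5
position: [0.5721, -0.3485, 0.0797]
tcp_rot: [[-0.993, -0.122, 0.001], [-0.122, 0.993, -0.001], [-0.001, -0.001, -1.0]]
force: [-0.0, -0.5, -0.3]
opening: 0.999
grasp_force: 0.0
```

```bash
python3 - <<'E'
from h import *
go([.572,-.3465,.0055])
c=viewer.capture("scene")
cv2.imwrite("pics/g4.png",cv2.resize(c["image"][200:370,240:460],None,fx=3.5,fy=3.5,interpolation=cv2.INTER_CUBIC))
im=c["image"].astype(int); s=im.max(2)-im.min(2); g=im.mean(2)
sub=g[228:252,236:284]; print(np.percentile(sub,[5,50,90]))
m=((g>105)&(s<40)).astype(np.uint8)[229:250,240:278]
k,l,st,ce=cv2.connectedComponentsWithStats(m,connectivity=8)
i=1+np.argmax(st[1:,4]); print(st[1:])
pts=np.argwhere(l==i)[:,::-1].astype(np.float32)+[240,229]
# outline of ring at deck height, fit circle in world
W=np.array([at(c,p,.15)[:2] for p in pts]); A=np.c_[2*W,np.ones(len(W))]; x=np.linalg.lstsq(A,(W**2).sum(1),rcond=None)[0]; print("ring centre",x[:2],"r",np.sqrt(x[2]+x[:2]@x[:2]),len(W))
t=viewer.capture("top"); cv2.imwrite("pics/t4.png",t["image"])
E
```

```text
t 11.5 pos [ 0.5721 -0.3485  0.0797] F [-0.     -0.4794 -0.2861] open 0.999 yaw 96.99839065458318 inc [-0.0004  0.0067  0.2475] wz -0.0003
[ 32.3333  47.3333 103.    ]
[[10  3  3  2  4]
 [14  2 12  2 20]
 [27  3  7 10 20]
 [ 4  6  9 11 26]
 [23 13  8  4 13]
 [15 16  6  2 10]]
ring centre [ 0.5232 -0.1339] r 0.02564313830696303 26
```

View pics/g4.png

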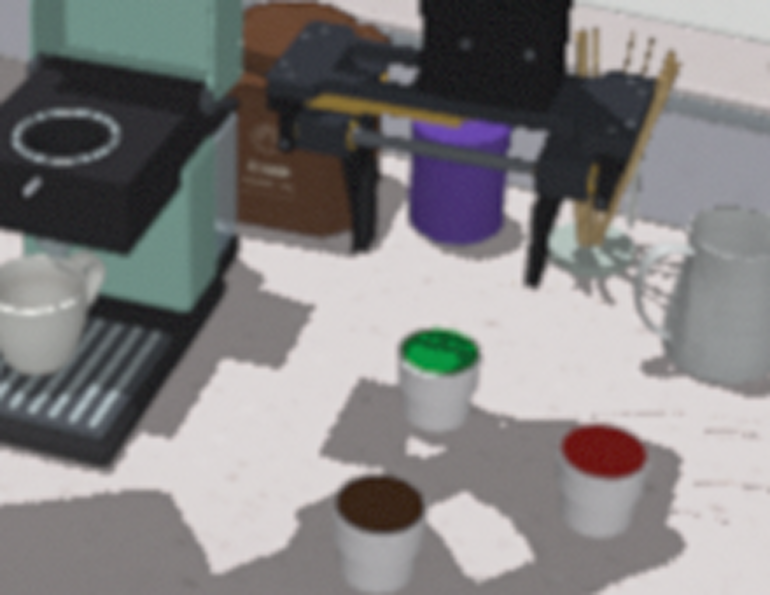

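The open fingertips are at crop (363,248) and (533,285), straddling the pod (green top at (440,350)) but well above it, as intended. The holder ring is at (66,136).

```bash
python3 - <<'E'
from h import *
from scipy.optimize import least_squares
c=viewer.capture("scene"); p=bot.read_state()["position"]
for dz in (.011,-.0225): print(proj(c,p-[0,0,dz]))
print("seen mid",448/3.5+240-.36,266/3.5+200-.36)
im=c["image"].astype(float); g=im.mean(2)
bg=cv2.medianBlur(c["image"],9).astype(float).mean(2)
w=np.clip(g-bg-12,0,None)
def fit(c,w,c0):
    v,u=np.nonzero(w); W=np.array([at(c,(a,b),.15)[:2] for a,b in zip(u,v)]); ww=w[v,u]
    r=np.linalg.norm(W-c0,axis=1); k=(r>.016)&(r<.030); W,ww=W[k],ww[k]
    f=lambda x:np.sqrt(ww)*(np.linalg.norm(W-x[:2],axis=1)-x[2])
    s=least_squares(f,[*c0,.0225],loss="soft_l1",f_scale=.01); return s.x,k.sum()
m=np.zeros_like(w); m[222:256,232:286]=w[222:256,232:286]
x,n=fit(c,m,np.array([.5243,-.1355])); print("ring",x,n)
x,n=fit(c,m,x[:2]); print("ring",x,n)
E
```

```text
[367.6372 288.6065]
[368.6878 274.0902]
seen mid 367.64 275.64
ring [ 0.5244 -0.1356  0.0272] 156
ring [ 0.5245 -0.1357  0.0273] 158
```

Call:
move_arm(
  increments=[
    [0,0.007,0.1,0,0,0,1],
    [0,0.007,0.18,0,0,0,1],
    [0,0.007,0.18,0,0,0,1],
  ],
)

```text
time_s: 11.9
position: [0.5694, -0.3444, 0.023]
tcp_rot: [[-0.993, -0.122, -0.004], [-0.122, 0.993, 0.003], [0.003, 0.004, -1.0]]
force: [-0.7, 0.9, -0.9]
opening: 1.002
grasp_force: 0.0
```

Call:
move_arm(
  increments=[
    [0,0,0.03,0,0,0,1],
    [0,0,0.055,0,0,0,1],
    [0,0,0.055,0,0,0,1],
    [0,0,0.055,0,0,0,1],
  ],
)

```text
time_s: 12.23
position: [0.5717, -0.3464, 0.0095]
tcp_rot: [[-0.993, -0.122, 0.001], [-0.122, 0.993, -0.001], [-0.001, -0.001, -1.0]]
force: [-0.2, -0.6, -0.5]
opening: 0.998
grasp_force: 0.0
```

```bash
python3 - <<'E'
from h import *
go([.572,-.3465,.0055])
E
python3 m.py | grep green
```

```text
t 12.2333 pos [ 0.5717 -0.3464  0.0095] F [-0.1906 -0.5578 -0.5145] open 0.998 yaw 96.9892291005046 inc [-0.001  -0.0003  0.0132] wz -0.0003
scene green [356 295  20  11 160] [365.2125 299.8313] [ 0.5723 -0.3465  0.044 ]
```

Call:
move_arm(
  increments=[
    [0,0,0.013,0,0,0,1],
    [0,0,0.013,0,0,0,1],
    [0,0,0.013,0,0,0,0.2],
    [0,0,0.013,0,0,0,0.2],
    [0,0,0.013,0,0,0,0.2],
    [0,0,0.013,0,0,0,0.2],
    [0,0,0.013,0,0,0,0.2],
    [0,0,0.013,0,0,0,0.2],
    [0,0,0.013,0,0,0,0.2],
    [0,0,0.013,0,0,0,0.2],
  ],
)

```text
time_s: 13.17
position: [0.5713, -0.3461, 0.0048]
tcp_rot: [[-0.993, -0.122, 0.0], [-0.122, 0.993, -0.0], [-0.0, -0.0, -1.0]]
force: [-0.7, -0.1, -0.4]
opening: 0.529
grasp_force: 30.0
```

```bash
python3 - <<'E'
from h import *
go([.572,-.3465,.0055]); s=bot.read_state(); print(s["grasp_force"], s["opening"]*87)
E
python3 m.py | grep green
```

```text
t 13.1667 pos [ 0.5713 -0.3461  0.0048] F [-0.6557 -0.0932 -0.4418] open 0.529 yaw 96.99206451589617 inc [-0.0023 -0.0018 -0.0023] wz -0.0003
30.000640964135528 46.05147450193625
scene green [355 295  20  10 159] [364.5786 299.6164] [ 0.5724 -0.3451  0.044 ]
```

Call:
move_arm(
  increments=[
    [0,0,-0.05,0,0,0,0.2],
    [0,0,-0.15,0,0,0,0.2],
    [0,0,-0.28,0,0,0,0.2],
    [0,0,-0.4,0,0,0,0.2],
    [0,0,-0.52,0,0,0,0.2],
    [0,0,-0.6,0,0,0,0.2],
    [0,0,-0.6,0,0,0,0.2],
    [0.01,0.1,-0.6,0,0,0,0.2],
    [0.02,0.2,-0.6,0,0,0,0.2],
    [0.03,0.3,-0.6,0,0,0,0.2],
  ],
)

```text
time_s: 14.1
position: [0.5502, -0.2567, 0.1838]
tcp_rot: [[-0.993, -0.12, -0.001], [-0.12, 0.993, 0.001], [0.001, 0.001, -1.0]]
force: [0.1, 0.2, -0.8]
opening: 0.533
grasp_force: 30.0
```

```bash
cat > n.py <<'E'
from h import *
import sys
go([.5245,-.1357,.185]); s=bot.read_state(); print(s["grasp_force"])
c=viewer.capture("scene"); hsv=cv2.cvtColor(c["image"],cv2.COLOR_BGR2HSV)
m=cv2.inRange(hsv,(55,170,40),(85,255,255)); k,l,st,ce=cv2.connectedComponentsWithStats(m)
for i in range(1,k):
    if st[i,4]>40: print(st[i],ce[i],at(c,ce[i],s["position"][2]+.0392))
E
python3 n.py
```

```text
t 14.1 pos [ 0.5502 -0.2567  0.1838] F [ 0.1081  0.188  -0.778 ] open 0.533 yaw 96.90835694469071 inc [ 0.0366  0.4107 -0.0035] wz -0.0008
29.999017948284745
[310 208  21   9 143] [320.021  212.2517] [ 0.5517 -0.2548  0.223 ]
```

Call:
move_arm(
  increments=[
    [0.01,0.1,0,0,0,-0.001,0.2],
    [0.02,0.22,0,0,0,-0.001,0.2],
    [0.03,0.33,0,0,0,-0.001,0.2],
    [0.037,0.411,0,0,0,-0.001,0.2],
    [0.037,0.411,0,0,0,-0.001,0.2],
    [0.037,0.411,0,0,0,-0.001,0.2],
    [0.037,0.411,0,0,0,-0.001,0.2],
  ],
)

```text
time_s: 14.73
position: [0.5257, -0.1373, 0.1845]
tcp_rot: [[-0.992, -0.125, 0.0], [-0.125, 0.992, -0.001], [-0.0, -0.001, -1.0]]
force: [0.1, -0.4, -0.1]
opening: 0.53
grasp_force: 30.0
```

```bash
python3 n.py
```

```text
t 14.7333 pos [ 0.5257 -0.1373  0.1845] F [ 0.1189 -0.3991 -0.0862] open 0.53 yaw 97.19226028113074 inc [ 0.0034  0.0058 -0.0016] wz 0.0008
29.999942863360047
[247 200  20   8 121] [256.9835 203.5372] [ 0.5273 -0.1347  0.2237]
```

Call:
move_arm(
  increments=[
    [0.006,0.005,0,0,0,0.001,0.2],
    [0.006,0.005,0.03,0,0,0.001,0.2],
    [0.006,0.005,0.06,0,0,0.001,0.2],
    [0.006,0.005,0.085,0,0,0.001,0.2],
    [0.006,0.005,0.085,0,0,0.001,0.2],
    [0.006,0.005,0.085,0,0,0.001,0.2],
  ],
)

```text
time_s: 15.28
position: [0.5227, -0.1354, 0.1581]
tcp_rot: [[-0.993, -0.121, -0.002], [-0.121, 0.993, 0.001], [0.002, 0.001, -1.0]]
force: [-0.0, -0.6, -0.7]
opening: 0.529
grasp_force: 30.0
```

Call:
move_arm(
  increments=[
    [0,0,0.015,0,0,0,0.2],
    [0,0,0.025,0,0,0,0.2],
    [0,0,0.03,0,0,0,0.2],
    [0,0,0.03,0,0,0,0.2],
  ],
)

```text
time_s: 15.62
position: [0.5231, -0.1353, 0.1499]
tcp_rot: [[-0.993, -0.122, -0.001], [-0.122, 0.993, 0.0], [0.001, 0.0, -1.0]]
force: [0.1, -0.3, 0.3]
opening: 0.529
grasp_force: 30.0
```

Call:
move_arm(
  increments=[
    [0,0,0.01,0,0,0,0.2],
    [0,0,0.02,0,0,0,0.2],
    [0,0,0.025,0,0,0,0.2],
  ],
)

```text
time_s: 15.87
position: [0.5233, -0.1356, 0.1425]
tcp_rot: [[-0.993, -0.122, -0.0], [-0.122, 0.993, -0.0], [0.0, -0.0, -1.0]]
force: [-0.6, -0.7, 0.6]
opening: 0.53
grasp_force: 30.0
```

Call:
move_arm(
  increments=[
    [0,0,0.01,0,0,0,0.2],
    [0,0,0.016,0,0,0,0.2],
    [0,0,0.02,0,0,0,0.2],
    [0,0,0.02,0,0,0,0.2],
  ],
)

```text
time_s: 16.2
position: [0.5234, -0.1359, 0.1366]
tcp_rot: [[-0.993, -0.122, 0.0], [-0.122, 0.993, -0.001], [0.0, -0.001, -1.0]]
force: [0.2, -1.7, -0.8]
opening: 0.531
grasp_force: 30.0
```

Call:
move_arm(
  increments=[
    [0,0,0.006,0,0,0,0.2],
    [0,0,0.012,0,0,0,0.2],
    [0,0,0.012,0,0,0,0.2],
  ],
)

```text
time_s: 16.45
position: [0.5236, -0.1361, 0.1331]
tcp_rot: [[-0.993, -0.122, 0.001], [-0.122, 0.993, -0.001], [-0.0, -0.001, -1.0]]
force: [-0.3, -3.8, 0.9]
opening: 0.526
grasp_force: 30.0
```

Call:
move_arm(
  increments=[
    [0,0,0.003,0,0,0,0.2],
    [0,0,0.006,0,0,0,0.2],
    [0,0,0.006,0,0,0,0.2],
  ],
)

```text
time_s: 16.7
position: [0.5236, -0.1362, 0.1315]
tcp_rot: [[-0.993, -0.122, 0.001], [-0.122, 0.993, -0.001], [-0.0, -0.001, -1.0]]
force: [-0.8, -5.0, 1.5]
opening: 0.53
grasp_force: 30.0
```

```bash
python3 n.py
```

```text
t 16.7 pos [ 0.5236 -0.1362  0.1315] F [-0.7878 -5.0286  1.4983] open 0.53 yaw 97.00300982529019 inc [-0.0033  0.0011 -0.1783] wz -0.0003
30.001642629504204
[248 224  19   9 135] [256.9704 228.437 ] [ 0.5262 -0.1325  0.1707]
```

Call:
move_arm(
  increments=[
    [0,-0.003,0,0,0,0,0.2],
    [0,-0.004,0,0,0,0,0.2],
    [0,-0.004,0,0,0,0,0.2],
  ],
)

```text
time_s: 17.0
position: [0.5234, -0.1363, 0.1313]
tcp_rot: [[-0.993, -0.122, -0.0], [-0.122, 0.993, 0.001], [0.0, 0.001, -1.0]]
force: [-0.8, -2.4, 1.0]
opening: 0.523
grasp_force: 30.0
```

Call:
move_arm(
  increments=[
    [0,-0.002,0,0,0,0,0.2],
    [0,-0.002,0,0,0,0,0.6],
    [0,-0.002,0,0,0,0,0.7],
    [0,-0.002,0,0,0,0,0.8],
    [0,-0.002,0,0,0,0,0.9],
    [0,-0.002,0,0,0,0,1],
    [0,-0.002,0,0,0,0,1],
    [0,-0.002,0,0,0,0,1],
  ],
)

```text
time_s: 17.67
position: [0.5235, -0.1371, 0.1313]
tcp_rot: [[-0.993, -0.122, -0.0], [-0.122, 0.993, 0.0], [0.0, 0.0, -1.0]]
force: [-0.1, 0.3, -0.1]
opening: 0.952
grasp_force: 0.0
```

```bash
python3 n.py
```

```text
t 17.6667 pos [ 0.5235 -0.1371  0.1313] F [-0.0518  0.2694 -0.0754] open 0.952 yaw 96.98921652436186 inc [-0.0038  0.0044 -0.1789] wz -0.0003
0.0
[248 225  20   9 149] [257.396  229.0134] [ 0.5249 -0.1344  0.1705]
```

Call:
move_arm(
  increments=[
    [0,0,-0.05,0,0,0,1],
    [0,0,-0.15,0,0,0,1],
    [0,0,-0.28,0,0,0,1],
    [0,0,-0.41,0,0,0,1],
    [0,0,-0.54,0,0,0,0.5],
    [0,0,-0.66,0,0,0,0],
    [0,0,-0.66,0,0,0,0],
    [0,0,-0.66,0,0,0,0],
  ],
)

```text
time_s: 18.38
position: [0.5248, -0.1378, 0.3321]
tcp_rot: [[-0.993, -0.122, 0.006], [-0.122, 0.993, -0.003], [-0.005, -0.003, -1.0]]
force: [-0.2, -0.3, -0.4]
opening: 0.785
grasp_force: 0.0
```

```bash
python3 - <<'E'
from h import *
t=viewer.capture("top"); c=viewer.capture("scene")
for nm,px,z in [("ledge",(320,80),.15),("jar back",(270,82),.17),("jar right",(305,100),.17),("jar left",(238,100),.17),("cake R",(140,60),.33),("cake front",(100,92),.33),("whitejar",(215,80),.15)]: print(nm,at(t,px,z))
for nm,px,z in [("redtin base",(315,176),.15),("jar lid",(327,210),.17),("cake",(270,125),.3)]: print("scene",nm,at(c,px,z))
go(HINGE+.089*XB+[0,0,.1805])
hsv=cv2.cvtColor(c["image"],cv2.COLOR_BGR2HSV)
m=cv2.inRange(hsv,(55,170,40),(85,255,255)); k,l,st,ce=cv2.connectedComponentsWithStats(m)
for i in range(1,k):
    if st[i,4]>40: print(st[i],ce[i],at(c,ce[i],.170),"expected",proj(c,[.5245,-.1357,.17]))
# hatch in scene: top edge compared to model at 1.65
th=1.65;a=-np.cos(th)*XB+np.array([0,0,np.sin(th)]);n=np.sin(th)*XB+np.array([0,0,np.cos(th)])
print("hatch top corners",[proj(c,HINGE+.138*a+h*n+y*YB) for h in(0,.044) for y in(.059,-.059)])
cv2.imwrite("pics/s5.png",c["image"])
E
```

```text
ledge [ 0.7976 -0.2455  0.15  ]
jar back [ 0.779  -0.1667  0.17  ]
jar right [ 0.7514 -0.2248  0.17  ]
jar left [ 0.7449 -0.1185  0.17  ]
cake R [ 0.7188 -0.0175  0.33  ]
cake front [0.6708 0.0281 0.33  ]
whitejar [ 0.7872 -0.0733  0.15  ]
scene redtin base [ 0.8589 -0.0888  0.15  ]
scene jar lid [ 0.664  -0.2159  0.17  ]
scene cake [ 0.7482 -0.0319  0.3   ]
t 18.4833 pos [ 0.5227 -0.1368  0.3284] F [ 0.4345  0.1955 -0.8929] open 0.692 yaw 96.98715455094691 inc [-0.5601  0.0021 -0.0078] wz -0.0003
[248 225  20   9 148] [257.4595 228.9324] [ 0.526  -0.1337  0.17  ] expected [257.8985 229.4961]
hatch top corners [array([247.57  , 152.6142]), array([303.1216, 160.4932]), array([257.2204, 147.3879]), array([311.0532, 154.8113])]
```

Call:
move_arm(
  increments=[
    [0,-0.1,0,0,0,0,0],
    [-0.1,-0.15,0,0,0,0,0],
    [-0.23,-0.15,0,0,0,0,0],
    [-0.36,-0.15,0,0,0,0,0],
    [-0.49,-0.15,0,0,0,0,0],
    [-0.56,-0.15,0,0,0,0,0],
    [-0.56,-0.15,0,0,0,0,0],
    [-0.56,-0.15,0,0,0,0,0],
    [-0.56,-0.15,0,0,0,0,0],
  ],
)

```text
time_s: 19.23
position: [0.6943, -0.1612, 0.327]
tcp_rot: [[-0.993, -0.122, -0.005], [-0.122, 0.993, 0.001], [0.005, 0.002, -1.0]]
force: [-0.6, -0.2, 0.2]
opening: 0.035
grasp_force: 0.0
```

```bash
cat >> h.py <<'E'
def hf():  # tip front-bottom edge in the hinge frame (mm): x back, y left, z up
    s=bot.read_state(); d=s["position"]-HINGE
    print("t",round(s["time_s"],2),"tip centre xb,yb,z",1e3*np.array([d@XB,d@YB,d[2]+.0225]),"F",s["force"],"open",round(s["opening"],2))
E
python3 -c "
from h import *
hf()"
```

```text
t 19.23 tip centre xb,yb,z [ 88.2202 -45.6959 199.515 ] F [-0.5759 -0.2497  0.1656] open 0.03
```

Call:
move_arm(
  increments=[
    [0,0,0.1,0,0,0,0],
    [0,0,0.2,0,0,0,0],
    [0,0,0.26,0,0,0,0],
    [0,0,0.26,0,0,0,0],
    [0,0,0.26,0,0,0,0],
  ],
)

```text
time_s: 19.65
position: [0.694, -0.1616, 0.2506]
tcp_rot: [[-0.993, -0.121, -0.003], [-0.121, 0.993, 0.001], [0.003, 0.001, -1.0]]
force: [-0.1, -0.7, -0.2]
opening: 0.003
grasp_force: 0.0
```

```bash
cat > arc.py <<'E'
from h import *
import sys
hf(); s=bot.read_state(); d=s["position"]-HINGE; x0,y0,z0=d@XB,d@YB,d[2]+.0225
for t in map(float,sys.argv[2:]):
    r=np.radians(t); S=float(sys.argv[1]); x=-S*np.cos(r)+.044*np.sin(r)+.0095; z=S*np.sin(r)+.044*np.cos(r)
    print(t,np.round(np.array([-(x-x0),-y0,-(z-z0)])/.3,3))
E
python3 arc.py .125 98 94.5 90 85 80 75 70 65 60 55 50
```

```text
t 19.65 tip centre xb,yb,z [ 87.9068 -45.9923 123.1057] F [-0.0647 -0.7301 -0.2285] open 0.0
98.0 [0.058 0.153 0.018]
94.5 [0.082 0.153 0.006]
90.0 [ 0.115  0.153 -0.006]
85.0 [ 0.152  0.153 -0.018]
80.0 [ 0.189  0.153 -0.025]
75.0 [ 0.228  0.153 -0.03 ]
70.0 [ 0.266  0.153 -0.031]
65.0 [ 0.305  0.153 -0.029]
60.0 [ 0.343  0.153 -0.024]
55.0 [ 0.38   0.153 -0.015]
50.0 [ 0.417  0.153 -0.003]
```

Call:
move_arm(
  increments=[
    [0.04,0,0,0,0,0,0],
    [0.08,0,0,0,0,0,0],
    [0.115,0,-0.006,0,0,0,0],
    [0.15,0,-0.018,0,0,0,0],
    [0.19,0,-0.025,0,0,0,0],
    [0.228,0,-0.03,0,0,0,0],
    [0.266,0,-0.031,0,0,0,0],
    [0.305,0.02,-0.029,0,0,0,0],
    [0.343,0.03,-0.024,0,0,0,0],
    [0.38,0.04,-0.015,0,0,0,0],
  ],
)

```text
time_s: 20.48
position: [0.5828, -0.1652, 0.2596]
tcp_rot: [[-0.993, -0.121, 0.008], [-0.122, 0.993, -0.005], [-0.008, -0.006, -1.0]]
force: [1.9, -1.6, 1.0]
opening: 0.005
grasp_force: 1.4
```

```bash
python3 arc.py .125 55 50 45 40 35 30 25 20 15 10 5 2
```

```text
t 20.48 tip centre xb,yb,z [-22.8426 -35.9947 132.0535] F [ 1.8857 -1.5917  0.9838] open 0.0
55.0 [0.011 0.12  0.015]
50.0 [0.048 0.12  0.027]
45.0 [0.083 0.12  0.042]
40.0 [0.117 0.12  0.06 ]
35.0 [0.149 0.12  0.081]
30.0 [0.18  0.12  0.105]
25.0 [0.208 0.12  0.131]
20.0 [0.234 0.12  0.16 ]
15.0 [0.257 0.12  0.191]
10.0 [0.277 0.12  0.223]
5.0 [0.294 0.12  0.258]
2.0 [0.303 0.12  0.279]
```

Call:
move_arm(
  increments=[
    [0.037,0.01,0.012,0,0,0,0],
    [0.072,0.02,0.027,0,0,0,0],
    [0.106,0.03,0.045,0,0,0,0],
    [0.138,0.04,0.066,0,0,0,0],
    [0.169,0.05,0.09,0,0,0,0],
    [0.197,0.06,0.116,0,0,0,0],
    [0.223,0.075,0.145,0,0,0,0],
    [0.246,0.09,0.176,0,0,0,0],
    [0.266,0.105,0.208,0,0,0,0],
    [0.266,0.11,0.208,0,0,0,0],
  ],
)

```text
time_s: 21.32
position: [0.4969, -0.1407, 0.1944]
tcp_rot: [[-0.993, -0.121, 0.0], [-0.121, 0.993, -0.001], [-0.0, -0.001, -1.0]]
force: [0.4, -0.7, 2.5]
opening: 0.002
grasp_force: 1.0
```

```bash
python3 arc.py .125 10 5 2 0; python3 - <<'E'
from h import *
c=viewer.capture("scene"); t=viewer.capture("top"); cv2.imwrite("pics/s6.png",cv2.resize(c["image"][140:300,180:340],None,fx=3.5,fy=3.5,interpolation=cv2.INTER_CUBIC))
E
```

```text
t 21.32 tip centre xb,yb,z [-105.1531   -1.1083   66.9361] F [ 0.4392 -0.6746  2.5408] open 0.0
10.0 [0.003 0.004 0.006]
5.0 [0.02  0.004 0.041]
2.0 [0.029 0.004 0.062]
0.0 [0.034 0.004 0.076]
```

View pics/s6.png

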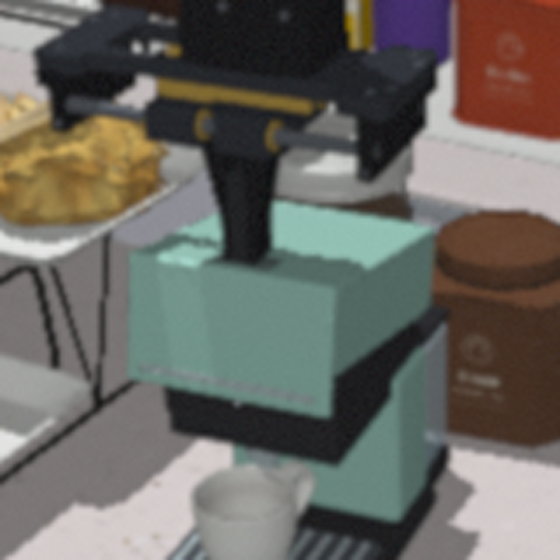

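The view shows the hatch nearly shut at about 10°, with the tip at crop (247,255) on its top near the pad and the cup undisturbed.

Call:
move_arm(
  increments=[
    [0.01,0,0.02,0,0,0,0],
    [0.02,0,0.04,0,0,0,0],
    [0.028,0,0.058,0,0,0,0],
    [0.034,0,0.074,0,0,0,0],
    [0.038,0.003,0.088,0,0,0,0],
    [0.038,0.003,0.088,0,0,0,0],
  ],
)

```text
time_s: 21.92
position: [0.4862, -0.1409, 0.1662]
tcp_rot: [[-0.993, -0.121, -0.001], [-0.121, 0.993, 0.0], [0.001, 0.001, -1.0]]
force: [-1.3, -2.4, 3.1]
opening: 0.007
grasp_force: 1.5
```

Call:
move_arm(
  increments=[
    [0,0,0.003,0,0,0,0],
    [0,0,0.004,0,0,0,0],
  ],
)

```text
time_s: 22.08
position: [0.4862, -0.1408, 0.1657]
tcp_rot: [[-0.993, -0.122, -0.001], [-0.122, 0.993, 0.0], [0.001, 0.0, -1.0]]
force: [-2.4, -1.3, 4.4]
opening: 0.006
grasp_force: 1.9
```

Call:
move_arm(
  increments=[
    [0,0,0.003,0,0,0,0],
    [0,0,0.004,0,0,0,0],
  ],
)

```text
time_s: 22.25
position: [0.4862, -0.1407, 0.1646]
tcp_rot: [[-0.993, -0.122, -0.001], [-0.122, 0.993, 0.0], [0.001, 0.0, -1.0]]
force: [-2.8, -0.8, 3.1]
opening: 0.006
grasp_force: 1.9
```

Call:
move_arm(
  increments=[
    [0,0,0.003,0,0,0,0],
    [0,0,0.004,0,0,0,0],
  ],
)

```text
time_s: 22.42
position: [0.4861, -0.1406, 0.1633]
tcp_rot: [[-0.993, -0.122, -0.001], [-0.122, 0.993, 0.0], [0.001, 0.001, -1.0]]
force: [-3.2, -1.7, 4.5]
opening: 0.004
grasp_force: 2.1
```

Call:
move_arm(
  increments=[
    [0,0,0.003,0,0,0,0],
    [0,0,0.004,0,0,0,0],
  ],
)

```text
time_s: 22.58
position: [0.4861, -0.1406, 0.1621]
tcp_rot: [[-0.993, -0.122, -0.001], [-0.122, 0.993, 0.0], [0.001, 0.001, -1.0]]
force: [-2.4, 0.3, 4.4]
opening: 0.006
grasp_force: 2.1
```

Call:
move_arm(
  increments=[
    [0,0,0.003,0,0,0,0],
    [0,0,0.004,0,0,0,0],
  ],
)

```text
time_s: 22.75
position: [0.4862, -0.1406, 0.1612]
tcp_rot: [[-0.993, -0.122, -0.001], [-0.122, 0.993, 0.0], [0.001, 0.001, -1.0]]
force: [-4.6, -0.5, 6.5]
opening: 0.006
grasp_force: 4.0
```

Call:
move_arm(
  increments=[
    [0,0,0.001,0,0,0,0],
    [0,0,0.002,0,0,0,0],
  ],
)

```text
time_s: 22.92
position: [0.4861, -0.1406, 0.1609]
tcp_rot: [[-0.993, -0.122, -0.001], [-0.122, 0.993, 0.0], [0.001, 0.0, -1.0]]
force: [-5.5, 0.3, 10.2]
opening: 0.003
grasp_force: 5.1
```

Bottomed again at the same depth with 10 N. Retreating slowly at first to see whether the hatch stays down.

Call:
move_arm(
  increments=[
    [0,0,-0.02,0,0,0,0],
    [0,0,-0.04,0,0,0,0],
    [0,0,-0.07,0,0,0,0],
    [0,0,-0.15,0,0,0,0],
    [0,0,-0.28,0,0,0,0],
    [0,0,-0.41,0,0,0,0],
    [0,0,-0.54,0,0,0,0],
    [0,0,-0.6,0,0,0,0],
    [0,0,-0.6,0,0,0,0],
    [0,0,-0.6,0,0,0,0],
  ],
)

```text
time_s: 23.75
position: [0.4871, -0.1409, 0.3419]
tcp_rot: [[-0.993, -0.122, 0.003], [-0.122, 0.993, -0.001], [-0.003, -0.002, -1.0]]
force: [-0.4, 0.8, 0.0]
opening: 0.006
grasp_force: 0.0
```

Call:
move_arm(
  increments=[
    [0.1,-0.13,0,0,0,0,0],
    [0.1,-0.26,0,0,0,0,0],
    [0.1,-0.39,0,0,0,0,0],
    [0.1,-0.52,0,0,0,0,0],
    [0.1,-0.65,0,0,0,0,0],
    [0.1,-0.78,0,0,0,0,0],
    [0.1,-0.8,0,0,0,0,0],
    [0.1,-0.8,0,0,0,0,0],
    [0.1,-0.8,0,0,0,0,0],
    [0.1,-0.8,0,0,0,0,0],
  ],
)

```text
time_s: 24.58
position: [0.4855, -0.3807, 0.3393]
tcp_rot: [[-0.992, -0.123, -0.002], [-0.123, 0.992, 0.003], [0.001, 0.003, -1.0]]
force: [0.6, -0.9, 0.5]
opening: 0.003
grasp_force: 0.0
```

```bash
python3 - <<'E'
from h import *
c=viewer.capture("scene"); a=cv2.imread("pics/scene0.png")
d=cv2.absdiff(a,c["image"]).max(2); print("hatch region diff",(d[195:290,212:312]>40).sum(),"cup",(d[270:310,235:268]>40).sum())
mk=lambda i:cv2.inRange(cv2.cvtColor(i,cv2.COLOR_BGR2HSV),(70,45,70),(95,160,255))[195:330,212:312]
for i in(a,c["image"]): m=mk(i); print(m.astype(bool).sum(),cv2.boundingRect(m))
print(bot.read_state()["force"],bot.read_state()["time_s"])
E
python3 m.py | grep -v boxx
```

```text
hatch region diff 0 cup 0
5311 (4, 2, 87, 92)
5328 (4, 2, 87, 92)
[ 0.1247 -0.2057 -0.2792] 24.6333
((235.63357543945312, 207.01446533203125), (33.52696990966797, 91.02752685546875), 32.735225677490234)
[196.9206 236.2347] [ 0.516  -0.0838  0.194 ]
[246.1444 159.6643] [ 0.6379 -0.1448  0.194 ]
[274.3466 177.7943] [ 0.612  -0.1896  0.194 ]
[225.1228 254.3647] [ 0.4918 -0.1277  0.194 ]
[105  77 123] [104  80 115]
scene red [402 323  21  12 203] [412.1084 328.4778] [ 0.5301 -0.4557  0.044 ]
scene brown [337 337  23  14 247] [348.247  343.5425] [ 0.4387 -0.3691  0.044 ]
```

```bash
python3 -c "
from h import *
print(workorder.hand_in())"
```

```text
the job is handed in; nothing more can be done
None
```

The green pod is in the holder, foil up and released; the hatch is shut and latched by itself; the other two pods and the cup have not moved; and the job is handed in at about 25 s.

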